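# Clamp the button in the hand press and lock the ram down

## Task

The button in the press must stay clamped overnight. Draw the keeper slide on top of the press fully back, push the palm cap down gently until the dies have closed on the button, and while you hold it down slide the keeper fully across so that it traps the ram down; then let go. Never push on the press with more than 25 N, and leave the other things on the counter where they are.

Things in the scene. Friction and masses are not known exactly. Their poses are not given: they have to be found in the camera images.
- press: Cast C-frame button press, fixed. Origin: underside of its base on the ram's upright axis; z up, x from its open front to its column, y the way the keeper slides to lock. Base x -63 to 87, y -75 to 75 mm; head x -38 to 82, y -56 to 56, flat top 150 mm up, above it only two gibs (x 28 to 37 either side, 7.5 mm high), keeper, ram. Nothing else of the press is near the cap.
- head_top (a point): Point on the ram's axis at the level of the head's top face. The flat round black palm cap (48 mm across, 9 thick) is centred over it; ram up, the cap's top is 29 to 39 mm above this point. The cap is screwed on its stem and set differently each time and its height is not measured: find it by touch.
- ram (a joint): Ram travel in m: 0 up, grows as the cap is pushed down. Spring: 5 N at the top, 10.5 N at 13 mm. Its 40 mm square, 8 mm thick collar sinks into a well in the head and clears the keeper at 13.0 mm; at 13.4 mm the dies meet on the button and it turns stiff, 8 N per mm. So 13 to 17 N on the cap holds it home. Released untrapped it springs up; trapped it rests at about 13 mm.
- keeper (a joint): Keeper travel in m: 0 fully back (stop), 0.012 fully across (stop), towards the press's y. Flat slide, 58 mm wide, 4 thick, on the head, with a window round the ram. Not back, its nose is under the collar and blocks the ram. Ram home, it goes across over the collar and traps it; ram not home, it butts on the collar after 2 mm. Friction 2 N; stays where left.
- tab (a point): Top centre of the keeper's upright thumb tab, 34 mm wide (x), 4 thick (y), from the slide to 43 mm above the head, beside the cap: at y = 27 mm + keeper travel in the press's frame. Keeper back, the tab's inner face is 1 mm off the cap's rim, so a fingertip that bears down on the cap can push the tab ahead of it towards y and still be on the cap at the end.
- reel_a: Bystander: ribbon reel lying flat, 74 mm across, 28 high. Origin: centre of its underside.
- reel_b: Bystander: ribbon reel lying flat, 74 mm across, 28 high. Origin: centre of its underside.
- reel_c: Bystander: narrow ribbon reel lying flat, 62 mm across, 18 high, close to the press. Origin: centre of its underside.
- cone: Bystander: thread cone standing up, 56 mm across at its foot, 98 high, close to the press. Origin: centre of its underside.
- jar: Bystander: glass jar with a metal lid, 60 mm across, 85 high. Origin: centre of its underside.
- tape: Bystander: round pocket tape measure, 58 mm across, 18 high. Origin: centre of its underside.
- card: Bystander: trim wound on a flat card, 130 x 60 mm, 14 high. Origin: centre of its underside.
There are look-alikes about, which are no part of the job. What is shaped like the press but blue or yellow is not meant.

How it is judged:
By the outcome, as a careful person would: the job done as asked, in the order asked, and still so for the second after the job is handed in, with the robot touching nothing.
It also fails if it takes over 48 s, if anything falls off the work surface, if the arm or the gripper's body presses on something with over 40 N, if the wrist force passes 120 N, or if a joint passes its speed limit or range.

## Robot

A 6-joint arm with a two-finger parallel gripper is mounted at the origin on the work surface. World frame = base frame: x ahead of the robot, y to its left, z up, the work surface at z = 0. Lengths are in mm, angles in rad, forces in N, time in s.
With the tool pointing down it reaches from about 375 to 900 mm from the base axis. Payload 3.1 kg.
Tool frame: the origin (TCP) lies midway between the tips of the shut fingers; the grasp point (between the pads) lies 19 mm behind it (grasp_offset is the distance from the TCP to the grasp point, in mm); z points along the fingers, y is the direction in which the jaws open and shut (so a half turn about z gives the same grasp; the last joint's range is limited). The gripper opens to 85 mm and grips with 20 to 120 N. Pads are 22 mm wide; open, the fingers measure 114 mm over their backs; the gripper's body (76 mm by 85 mm) begins 54 mm behind the grasp point. The pads swing forward as they close: fully open they stand 13 mm farther back than shut.
Start: joints at [-1.363, 0.527, 1.433, -0, 1.181, -0.178], TCP at [235.208, -579.028, 231.31] pointing down, gripper open.
Joint ranges: [-3.08, 3.08], [-0.75, 2.2], [0.22, 2.44], [-1.43, 4.57], [0, 2.65], [-2.85, 2.85]. Speed limits (rad/s): [2.79, 2.79, 3.14, 3.14, 3.14, 3.14].

## Interface

Orientations are given as a 3x3 rotation matrix whose columns are the frame's x, y, z axes.
In Python, from bench import * gives the robot as it stands.
- The arm moves only by the tool jog_arm, never from a script. Its argument "steps" is a list of rows, each an object of numbers: "fingers": the closure, from 0 (fully open) to 1 (shut); "x", "y", "z": the shift along the tool's x, y, z in m; "spin": the turn about the tool's z in rad. A call has 1 to 12 rows; each row shifts and turns the pose as measured when the row begins, along the tool's axes as they then stand; what a row does not reach is not made up. A row lasts 1/8 s, in which the tool goes at most 62.5 mm and 10.7 degrees, less where a joint would pass 70% of its speed; a pose out of reach is approached as far as the arm can. A call with a gripper value outside its range is refused whole. The fingers move at their own pace and stop on an object; "newtons" is the grip in N (left out, the last holds). Time passes only in rows, so rows that do not move let the fingers close. It gives the time, the measured TCP pose, the force and the opening at its end, in the units of the state.
- read_state(): the state, without advancing time (a new reading comes with each control period).
- get_image(name): name is "scene" or "top"; returns a dict with "image" (420x560x3 uint8, red, green, blue), "mtx" (3x3 intrinsics, pixels), "R" (3x3) and "t" (3): a world point X has camera coordinates R X + t. Camera axes: x right, y down, z forward; pixel columns grow to the right and rows downward; lengths in mm; the calibration is good to about 2 mm. A picture is of the moment at which its call begins. There is no depth.
- sign_off(): hands the job in, once; it reports no verdict.
Trained networks look in a picture, given as the dict that the camera call returned (one of the last four; its "shot" number tells which), for a name from the list of things; names that differ only in an ending like _2 or _b are one class to them, and where a whole thing is asked for, a point or a joint stands for the part that bears it (a point fixed in the world has none). Each returns a list of dicts, best first, with "p" (0 to 1); they miss things now and then, are a little off and sometimes report something else, mostly with a low value. They report only what shows in the picture. A call takes as long as a camera call. They do not tell look-alikes from the thing itself.
- spot_in(picture, thing): "location" ([x, y, z] in mm, in world coordinates, good to about 4 mm: the middle of the surface that is visible of it).
- tip_of(picture, thing): "location" ([x, y, z] in mm, in world coordinates, good to about 4 mm: a listed point, or the origin of a listed thing).
The state is a dict: "t": time; "joints": joint angles; "dq": joint speeds; "effort": joint torques, N m; "tool_pos": TCP position; "ee_rot": TCP orientation; "ft_force": force on the tool from outside, world axes, zero at the start; "torque": the same for the moment, N m; "finger_gap": opening from 0.0 (shut) to 1.0 (fully open).
Only numpy, scipy, OpenCV 4.12 (cv2) and the standard library are available. Lean on these libraries where they do the work, as an engineer would, in place of code of your own. Each camera call takes 0.05 s, during which the arm holds its last target. There are 200 camera calls.

## Working session

There is one attempt and no reset: what is moved stays moved. The work goes in short steps, Python scripts to look and compute and a tool call to move; the robot and the scene stay as the last step left them, time stands still between calls to the robot, and variables do not carry over. Pictures are saved under pics/ and viewed, about 8 in all and at most 12, crops included, and the job is handed in when it is done.

Besides the shell and the picture viewer there is one more tool, called after ">>>" as name([rows], argument=value, ...), one row to a line, values as JSON. jog_arm: Moves the arm, as the interface text tells. Its arguments: {"type":"object","properties":{"steps":{"type":"array"},"newtons":{"type":"number"}},"required":["steps"]}

```bash
mkdir -p pics; python3 - <<'E'
from bench import *
import cv2, numpy as np
s=read_state(); print(s['t'],s['tool_pos'],np.round(s['ee_rot'],3).tolist(),s['ft_force'],s['finger_gap'])
for n in ("scene","top"):
    p=get_image(n); cv2.imwrite(f"pics/{n}0.png",p["image"][:,:,::-1])
    print(n,p['shot'],np.round(p['mtx'],1).tolist(),np.round(p['R'],3).tolist(),np.round(p['t'],1).tolist())
    P=lambda X:(lambda c:np.round((p['mtx']@c)[:2]/c[2]).tolist())(p['R']@np.array(X)+p['t'])
    for f in (spot_in,tip_of):
        for th in ("press","head_top","tab","keeper","ram","cone","reel_c"):
            try:
                for d in f(p,th)[:4]: print(n,f.__name__,th,round(d['p'],2),np.round(d['location']).tolist(),P(d['location']))
            except Exception as e: print(th,f.__name__,e)
E
```

```text
0.0 [ 235.06315584 -578.34732417  230.32452905] [[0.926, 0.376, -0.0], [0.376, -0.926, 0.002], [0.0, -0.002, -1.0]] [ 0.29800133 -0.27658328  0.37316534] 1.0017453130521696
scene 1 [[436.2, 0.0, 279.0], [0.0, 436.2, 208.5], [0.0, 0.0, 1.0]] [[-0.236, 0.972, -0.015], [0.798, 0.184, -0.573], [-0.554, -0.147, -0.819]] [115.6, -301.4, 1629.4]
scene call press 0.98 [372.0, -77.0, 121.0] [263.0, 180.0]
scene call press 0.97 [540.0, 228.0, 144.0] [356.0, 241.0]
scene call press 0.63 [582.0, -94.0, 141.0] [237.0, 232.0]
scene call head_top 0.88 [543.0, 229.0, 142.0] [356.0, 243.0]
scene call head_top 0.64 [375.0, -78.0, 127.0] [262.0, 179.0]
scene call head_top 0.57 [586.0, -93.0, 139.0] [237.0, 234.0]
scene call tab 0.51 [498.0, 208.0, 150.0] [351.0, 226.0]
scene call tab 0.47 [559.0, 35.0, 48.0] [285.0, 251.0]
scene call keeper 0.72 [333.0, -60.0, 149.0] [271.0, 165.0]
scene call keeper 0.69 [501.0, 210.0, 148.0] [352.0, 228.0]
scene call ram 0.74 [500.0, 223.0, 178.0] [358.0, 222.0]
scene call ram 0.51 [549.0, -102.0, 183.0] [236.0, 213.0]
scene call ram 0.49 [329.0, -89.0, 174.0] [262.0,
[... 2562 characters left out ...]
ad_top 0.88 [329.0, -83.0, 148.0] [316.0, 259.0]
top call head_top 0.78 [493.0, 229.0, 146.0] [217.0, 209.0]
top call head_top 0.57 [541.0, -106.0, 151.0] [322.0, 192.0]
top call tab 0.65 [541.0, -73.0, 196.0] [313.0, 190.0]
top call tab 0.46 [330.0, -56.0, 188.0] [309.0, 259.0]
top call tab 0.44 [488.0, 256.0, 194.0] [206.0, 209.0]
keeper call it knows: card, cone, head_top, jar, press, reel, tab, tape
ram call it knows: card, cone, head_top, jar, press, reel, tab, tape
top call cone 0.44 [550.0, 32.0, -3.0] [279.0, 197.0]
top call reel_c 0.85 [554.0, -243.0, 2.0] [357.0, 194.0]
top call reel_c 0.6 [475.0, 432.0, -1.0] [166.0, 220.0]
top call reel_c 0.57 [526.0, -424.0, -2.0] [409.0, 202.0]
```

```bash
python3 - <<'E'
import cv2
a=cv2.imread("pics/scene0.png");b=cv2.imread("pics/top0.png")
cv2.imwrite("pics/scene0c.png",cv2.resize(a[120:320,130:450],None,fx=2.5,fy=2.5,interpolation=3))
cv2.imwrite("pics/top0c.png",cv2.resize(b[140:310,150:430],None,fx=2.8,fy=2.8,interpolation=3))
E
```

```text
(no output)
```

View pics/scene0c.png

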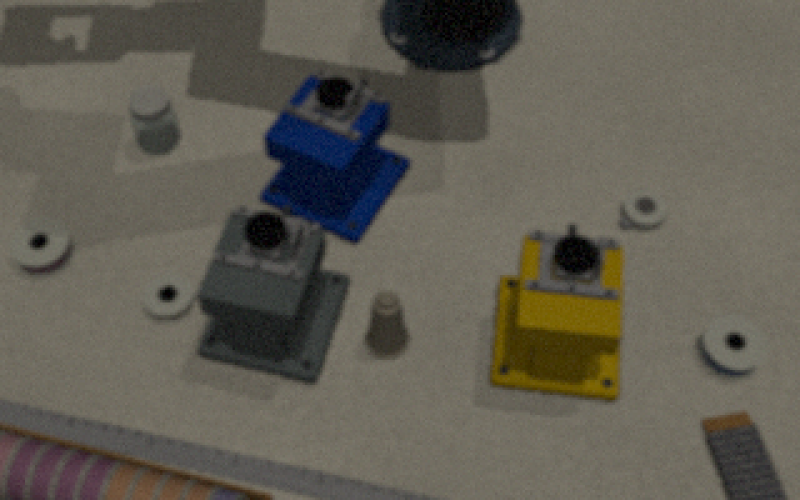

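View pics/top0c.png

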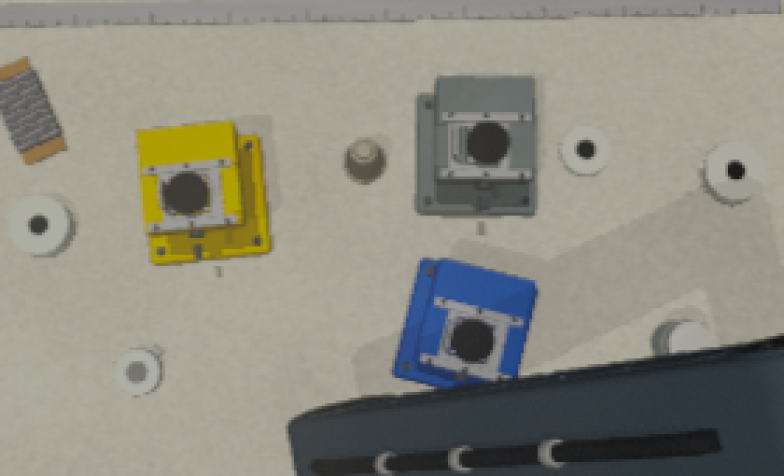

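Grey press is the target. In the scene crop its cap is at about (268,230). In the top crop its cap is at (488,143), with the tab to its left at about (458,143). The cone is at (365,160) and reel_c at (585,150). Next I'll fit the yaw from the edges.

```bash
cat > h.py <<'E'
from bench import *
import cv2, numpy as np
def proj(p,X):
    return cv2.projectPoints(np.array(X,float),cv2.Rodrigues(np.array(p['R']))[0],np.array(p['t'],float),np.array(p['mtx']),None)[0][:,0]
def rep():
    s=read_state(); R=np.array(s['ee_rot'])
    print('t',round(s['t'],2),'pos',np.round(s['tool_pos'],1),'F',np.round(s['ft_force'],2),'yaw x',round(float(np.arctan2(R[1,0],R[0,0])),4),'z',np.round(R[:,2],3),'gap',round(s['finger_gap'],2),'q',np.round(s['joints'],2))
E
python3 - <<'E'
from h import *
from scipy.optimize import least_squares
p=get_image("top"); im=p["image"]; cv2.imwrite("pics/top1.png",im[:,:,::-1])
# corners read in the crop (x/2.8+150, y/2.8+140)
px=np.array([[437,76],[534,77],[417,212],[536,215],[417,94]])/2.8+[150,140]
M=np.array([[82,56,150],[82,-56,150],[-63,75,0],[-63,-75,0],[87,75,0]],float)
def W(v): c,s=np.cos(v[2]),np.sin(v[2]); return M@np.array([[c,s,0],[-s,c,0],[0,0,1]])+[v[0],v[1],0]
r=least_squares(lambda v:(proj(p,W(v))-px).ravel(),[540,-106,0]); print(r.x,np.round(r.fun.reshape(-1,2),1).tolist())
v=[540,-106.5,r.x[2]]
M=np.array([[82,56,150],[82,-56,150],[-38,-56,150],[-38,56,150],[28,0,157],[-28,0,157],[0,0,184],[0,27,193],[0,33,193],[0,39,193]],float)
q=proj(p,W(v)); c=cv2.resize(im[160:230,285:355,::-1],None,fx=8,fy=8,interpolation=cv2.INTER_CUBIC)
for a in q: cv2.circle(c,tuple(np.int32((a-[285,160]+.5)*8).tolist()),3,(0,0,255),1)
cv2.imwrite("pics/top1c.png",c); rep()
E
```

```text
[ 5.40788999e+02 -1.11573487e+02 -2.68409516e-02] [[0.2, -0.7], [0.6, -0.7], [-0.5, 0.7], [-0.1, 0.1], [-0.2, 0.7]]
t 1.35 pos [ 235.2 -579.   231.3] F [-0.18  0.99  0.18] yaw x 0.3858 z [-0. -0. -1.] gap 1.0 q [-1.36  0.53  1.43 -0.    1.18 -0.18]
```

View pics/top1c.png

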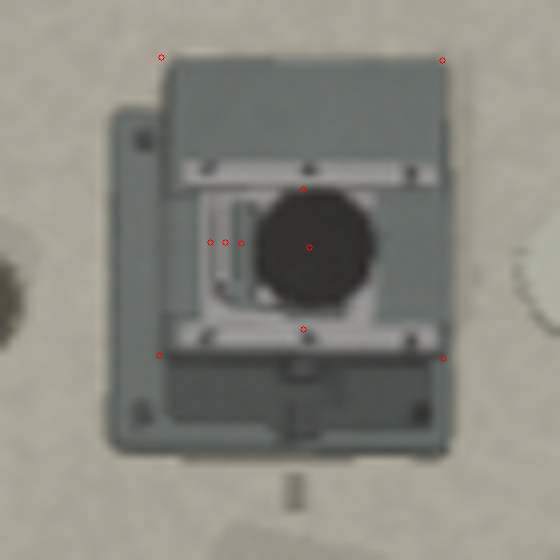

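>>> jog_arm([
  {"fingers": 1,"spin": 0.18},
  {"fingers": 1,"spin": 0.18},
  {"fingers": 1,"spin": 0.05},
  {"fingers": 1,"x": 0.03,"y": -0.053},
  {"fingers": 1,"x": 0.03,"y": -0.053},
  {"fingers": 1,"x": 0.03,"y": -0.053},
  {"fingers": 1,"x": 0.03,"y": -0.053},
  {"fingers": 1,"x": 0.03,"y": -0.053},
  {"fingers": 1,"x": 0.03,"y": -0.053},
  {"fingers": 1,"x": 0.03,"y": -0.053},
  {"fingers": 1,"x": 0.03,"y": -0.053},
  {"fingers": 1,"x": 0.03,"y": -0.053},
], newtons=60)

```text
schema error: expected keys fingers, x, y, z, spin
```

>>> jog_arm([
  {"fingers": 1,"x": 0,"y": 0,"z": 0,"spin": 0.18},
  {"fingers": 1,"x": 0,"y": 0,"z": 0,"spin": 0.18},
  {"fingers": 1,"x": 0,"y": 0,"z": 0,"spin": 0.05},
  {"fingers": 1,"x": 0.03,"y": -0.053,"z": 0,"spin": 0},
  {"fingers": 1,"x": 0.03,"y": -0.053,"z": 0,"spin": 0},
  {"fingers": 1,"x": 0.03,"y": -0.053,"z": 0,"spin": 0},
  {"fingers": 1,"x": 0.03,"y": -0.053,"z": 0,"spin": 0},
  {"fingers": 1,"x": 0.03,"y": -0.053,"z": 0,"spin": 0},
  {"fingers": 1,"x": 0.03,"y": -0.053,"z": 0,"spin": 0},
  {"fingers": 1,"x": 0.03,"y": -0.053,"z": 0,"spin": 0},
  {"fingers": 1,"x": 0.03,"y": -0.053,"z": 0,"spin": 0},
  {"fingers": 1,"x": 0.03,"y": -0.053,"z": 0,"spin": 0},
], newtons=60)

```text
t: 2.85
tool_pos: [532.3, -108.2, 231.3]
ee_rot: [[0.999, -0.049, 0.007], [-0.049, -0.999, -0.009], [0.007, 0.008, -1.0]]
ft_force: [0.3, -0.5, 0.4]
finger_gap: 0.001
```

>>> jog_arm([
  {"fingers": 1,"x": 0.006,"y": -0.033,"z": 0,"spin": -0.03},
  {"fingers": 1,"x": 0.006,"y": -0.033,"z": 0,"spin": 0},
  {"fingers": 1,"x": 0,"y": 0,"z": 0,"spin": 0},
  {"fingers": 1,"x": 0,"y": 0,"z": 0.02,"spin": 0},
  {"fingers": 1,"x": 0,"y": 0,"z": 0.018,"spin": 0},
  {"fingers": 1,"x": 0,"y": 0,"z": 0.015,"spin": 0},
  {"fingers": 1,"x": 0,"y": 0,"z": 0,"spin": 0},
])

```text
t: 3.72
tool_pos: [550.3, -39.8, 177.6]
ee_rot: [[1.0, -0.011, 0.012], [-0.011, -1.0, -0.011], [0.012, 0.011, -1.0]]
ft_force: [0.3, 0.2, 0.3]
finger_gap: 0.0
```

```bash
python3 - <<'E'
from h import *
rep()
for n,(x,y) in (("scene",(195,165)),("top",(285,150))):
    p=get_image(n); cv2.imwrite(f"pics/{n}2c.png",cv2.resize(p["image"][y:y+80,x:x+80,::-1],None,fx=5,fy=5,interpolation=cv2.INTER_CUBIC))
a=np.hstack([cv2.imread("pics/scene2c.png"),cv2.imread("pics/top2c.png")]); cv2.imwrite("pics/both2.png",cv2.convertScaleAbs(a,alpha=1.4))
E
```

```text
t 3.73 pos [550.3 -39.8 177.6] F [0.34 0.18 0.28] yaw x -0.0112 z [ 0.012 -0.011 -1.   ] gap 0.0 q [-0.27  0.5   1.68 -0.01  0.95  1.32]
```

View pics/both2.png

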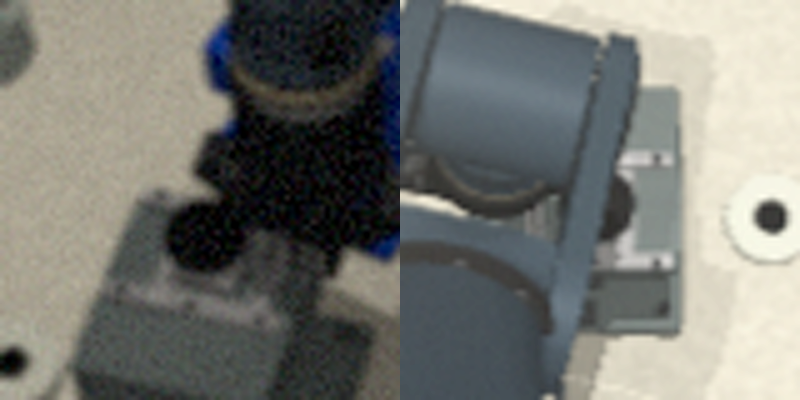

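The scene half shows the cap at (205,235) and the shut fingers to its right, on the outer side of the tab, clear of the press. The top half is mostly covered by the arm. Next I push the tab back.

>>> jog_arm([
  {"fingers": 1,"x": -0.009,"y": 0.004,"z": 0,"spin": 0},
  {"fingers": 1,"x": 0,"y": 0.004,"z": 0,"spin": 0},
  {"fingers": 1,"x": 0,"y": 0.003,"z": 0,"spin": 0},
  {"fingers": 1,"x": 0,"y": 0.002,"z": 0,"spin": 0},
])

```text
t: 4.32
tool_pos: [542.5, -54.2, 180.9]
ee_rot: [[1.0, -0.011, 0.018], [-0.011, -1.0, -0.014], [0.019, 0.013, -1.0]]
ft_force: [0.0, -0.4, -0.5]
finger_gap: 0.001
```

>>> jog_arm([
  {"fingers": 1,"x": 0,"y": 0.002,"z": 0.003,"spin": 0},
  {"fingers": 1,"x": 0,"y": 0.002,"z": 0.002,"spin": 0},
])

```text
t: 4.58
tool_pos: [542.9, -57.8, 176.1]
ee_rot: [[1.0, -0.012, 0.019], [-0.012, -1.0, -0.012], [0.019, 0.012, -1.0]]
ft_force: [0.0, 2.6, 2.2]
finger_gap: 0.006
```

>>> jog_arm([
  {"fingers": 1,"x": 0,"y": 0.002,"z": 0,"spin": 0},
  {"fingers": 1,"x": 0,"y": 0.002,"z": 0,"spin": 0},
])

```text
t: 4.82
tool_pos: [542.8, -61.4, 175.8]
ee_rot: [[1.0, -0.012, 0.019], [-0.012, -1.0, -0.011], [0.019, 0.011, -1.0]]
ft_force: [-0.3, 1.9, 2.1]
finger_gap: -0.001
```

>>> jog_arm([
  {"fingers": 1,"x": 0,"y": 0.0015,"z": 0,"spin": 0},
  {"fingers": 1,"x": 0,"y": 0.0015,"z": 0,"spin": 0},
])

```text
t: 5.08
tool_pos: [542.7, -64.4, 175.8]
ee_rot: [[1.0, -0.012, 0.019], [-0.012, -1.0, -0.011], [0.019, 0.01, -1.0]]
ft_force: [0.8, 4.5, 2.7]
finger_gap: -0.003
```

>>> jog_arm([
  {"fingers": 1,"x": 0,"y": 0.001,"z": 0,"spin": 0},
])

```text
t: 5.2
tool_pos: [542.7, -64.5, 175.9]
ee_rot: [[1.0, -0.013, 0.019], [-0.013, -1.0, -0.009], [0.019, 0.008, -1.0]]
ft_force: [-0.9, 7.0, 3.3]
finger_gap: -0.004
```

>>> jog_arm([
  {"fingers": 1,"x": 0,"y": 0.0015,"z": 0,"spin": 0},
])

```text
t: 5.32
tool_pos: [542.7, -64.5, 176.0]
ee_rot: [[1.0, -0.014, 0.019], [-0.014, -1.0, -0.005], [0.019, 0.005, -1.0]]
ft_force: [1.2, 8.5, 1.6]
finger_gap: 0.0
```

>>> jog_arm([
  {"fingers": 1,"x": 0,"y": -0.008,"z": 0,"spin": 0},
  {"fingers": 1,"x": 0,"y": -0.002,"z": -0.025,"spin": 0},
  {"fingers": 1,"x": 0,"y": 0,"z": -0.025,"spin": 0},
  {"fingers": 1,"x": 0,"y": 0.015,"z": 0,"spin": 0},
  {"fingers": 1,"x": 0,"y": 0.02,"z": 0,"spin": 0},
  {"fingers": 1,"x": 0,"y": 0.005,"z": 0,"spin": 0},
  {"fingers": 1,"x": 0,"y": 0,"z": 0,"spin": 0},
])

```text
t: 6.2
tool_pos: [539.5, -99.2, 223.7]
ee_rot: [[1.0, -0.013, 0.013], [-0.013, -1.0, -0.01], [0.013, 0.01, -1.0]]
ft_force: [-0.3, 0.6, 0.5]
finger_gap: 0.001
```

>>> jog_arm([
  {"fingers": 1,"x": 0.001,"y": 0.001,"z": 0.012,"spin": 0},
  {"fingers": 1,"x": 0,"y": 0,"z": 0.01,"spin": 0},
  {"fingers": 1,"x": 0,"y": 0,"z": 0.004,"spin": 0},
  {"fingers": 1,"x": 0,"y": 0,"z": 0,"spin": 0},
])

```text
t: 6.7
tool_pos: [539.6, -99.5, 194.0]
ee_rot: [[1.0, -0.013, 0.009], [-0.012, -1.0, -0.008], [0.009, 0.008, -1.0]]
ft_force: [0.8, 0.3, 0.5]
finger_gap: -0.002
```

>>> jog_arm([
  {"fingers": 1,"x": 0,"y": 0.0005,"z": 0.0015,"spin": 0},
  {"fingers": 1,"x": 0,"y": 0,"z": 0.0015,"spin": 0},
  {"fingers": 1,"x": 0,"y": 0,"z": 0.001,"spin": 0},
])

```text
t: 7.08
tool_pos: [540.2, -99.8, 190.4]
ee_rot: [[1.0, -0.012, 0.01], [-0.012, -1.0, -0.009], [0.01, 0.009, -1.0]]
ft_force: [0.0, -0.4, -0.3]
finger_gap: -0.002
```

Below the tab's top (193) without contact, so the finger is inside the tab.

>>> jog_arm([
  {"fingers": 1,"x": 0,"y": 0,"z": 0.001,"spin": 0},
  {"fingers": 1,"x": 0,"y": 0,"z": 0.001,"spin": 0},
])

```text
t: 7.32
tool_pos: [540.4, -99.9, 188.6]
ee_rot: [[1.0, -0.012, 0.011], [-0.012, -1.0, -0.009], [0.011, 0.009, -1.0]]
ft_force: [0.4, 0.4, 0.1]
finger_gap: -0.001
```

>>> jog_arm([
  {"fingers": 1,"x": 0,"y": 0,"z": 0.001,"spin": 0},
  {"fingers": 1,"x": 0,"y": 0,"z": 0.001,"spin": 0},
])

```text
t: 7.58
tool_pos: [540.4, -100.0, 186.5]
ee_rot: [[1.0, -0.012, 0.011], [-0.012, -1.0, -0.009], [0.011, 0.009, -1.0]]
ft_force: [0.2, -1.1, 0.3]
finger_gap: -0.002
```

>>> jog_arm([
  {"fingers": 1,"x": 0,"y": 0,"z": 0.001,"spin": 0},
  {"fingers": 1,"x": 0,"y": 0,"z": 0.001,"spin": 0},
])

```text
t: 7.82
tool_pos: [540.4, -100.0, 184.4]
ee_rot: [[1.0, -0.012, 0.011], [-0.012, -1.0, -0.009], [0.011, 0.009, -1.0]]
ft_force: [0.4, -0.5, -0.1]
finger_gap: -0.003
```

>>> jog_arm([
  {"fingers": 1,"x": 0,"y": 0,"z": 0.001,"spin": 0},
  {"fingers": 1,"x": 0,"y": 0,"z": 0.001,"spin": 0},
])

```text
t: 8.07
tool_pos: [540.5, -100.0, 182.4]
ee_rot: [[1.0, -0.012, 0.011], [-0.012, -1.0, -0.009], [0.011, 0.009, -1.0]]
ft_force: [-0.0, 0.1, 4.8]
finger_gap: 0.004
```

>>> jog_arm([
  {"fingers": 1,"x": 0,"y": 0,"z": 0.001,"spin": 0},
])

```text
t: 8.2
tool_pos: [540.5, -100.1, 181.9]
ee_rot: [[1.0, -0.012, 0.011], [-0.012, -1.0, -0.009], [0.011, 0.009, -1.0]]
ft_force: [-1.3, 0.3, 5.7]
finger_gap: 0.001
```

>>> jog_arm([
  {"fingers": 1,"x": 0,"y": 0,"z": 0.001,"spin": 0},
])

```text
t: 8.32
tool_pos: [540.5, -100.0, 181.5]
ee_rot: [[1.0, -0.012, 0.011], [-0.012, -1.0, -0.009], [0.011, 0.009, -1.0]]
ft_force: [-2.3, 1.3, 6.0]
finger_gap: -0.001
```

>>> jog_arm([
  {"fingers": 1,"x": 0,"y": 0,"z": 0.002,"spin": 0},
  {"fingers": 1,"x": 0,"y": 0,"z": 0.002,"spin": 0},
  {"fingers": 1,"x": 0,"y": 0,"z": 0.002,"spin": 0},
])

```text
t: 8.7
tool_pos: [540.5, -100.0, 178.0]
ee_rot: [[1.0, -0.011, 0.012], [-0.011, -1.0, -0.01], [0.012, 0.01, -1.0]]
ft_force: [-2.1, 0.7, 5.9]
finger_gap: 0.002
```

>>> jog_arm([
  {"fingers": 1,"x": 0,"y": 0,"z": 0.002,"spin": 0},
  {"fingers": 1,"x": 0,"y": 0,"z": 0.002,"spin": 0},
])

```text
t: 8.95
tool_pos: [540.5, -100.0, 176.0]
ee_rot: [[1.0, -0.011, 0.013], [-0.011, -1.0, -0.01], [0.013, 0.01, -1.0]]
ft_force: [-2.3, 1.0, 8.2]
finger_gap: 0.005
```

>>> jog_arm([
  {"fingers": 1,"x": 0,"y": 0,"z": 0.002,"spin": 0},
  {"fingers": 1,"x": 0,"y": 0,"z": 0.002,"spin": 0},
  {"fingers": 1,"x": 0,"y": 0,"z": 0.002,"spin": 0},
])

```text
t: 9.32
tool_pos: [540.5, -100.0, 173.4]
ee_rot: [[1.0, -0.011, 0.014], [-0.011, -1.0, -0.011], [0.014, 0.011, -1.0]]
ft_force: [-3.4, 1.1, 9.4]
finger_gap: 0.003
```

>>> jog_arm([
  {"fingers": 1,"x": 0,"y": 0,"z": 0.002,"spin": 0},
  {"fingers": 1,"x": 0,"y": 0,"z": 0.002,"spin": 0},
])

```text
t: 9.57
tool_pos: [540.5, -100.0, 172.0]
ee_rot: [[1.0, -0.01, 0.015], [-0.01, -1.0, -0.012], [0.015, 0.012, -1.0]]
ft_force: [-3.4, 1.0, 9.7]
finger_gap: 0.001
```

>>> jog_arm([
  {"fingers": 1,"x": 0,"y": 0,"z": 0.0022,"spin": 0},
  {"fingers": 1,"x": 0,"y": 0,"z": 0.0022,"spin": 0},
  {"fingers": 1,"x": 0,"y": 0,"z": 0.0022,"spin": 0},
])

```text
t: 9.95
tool_pos: [540.6, -100.0, 169.6]
ee_rot: [[1.0, -0.01, 0.017], [-0.01, -1.0, -0.013], [0.017, 0.013, -1.0]]
ft_force: [-3.0, 0.7, 10.4]
finger_gap: -0.002
```

>>> jog_arm([
  {"fingers": 1,"x": 0,"y": 0,"z": 0.0022,"spin": 0},
])

```text
t: 10.07
tool_pos: [540.5, -100.0, 168.9]
ee_rot: [[1.0, -0.01, 0.017], [-0.009, -1.0, -0.014], [0.017, 0.013, -1.0]]
ft_force: [-2.5, 1.5, 12.5]
finger_gap: -0.004
```

>>> jog_arm([
  {"fingers": 1,"x": 0,"y": 0,"z": 0.0025,"spin": 0},
])

```text
t: 10.2
tool_pos: [540.6, -100.0, 168.3]
ee_rot: [[1.0, -0.009, 0.018], [-0.009, -1.0, -0.014], [0.018, 0.014, -1.0]]
ft_force: [-5.1, 2.3, 15.7]
finger_gap: 0.0
```

>>> jog_arm([
  {"fingers": 1,"x": 0,"y": 0,"z": 0.0025,"spin": 0},
])

```text
t: 10.32
tool_pos: [540.6, -100.1, 168.2]
ee_rot: [[1.0, -0.009, 0.019], [-0.009, -1.0, -0.015], [0.019, 0.014, -1.0]]
ft_force: [-4.6, 1.1, 16.7]
finger_gap: -0.002
```

>>> jog_arm([
  {"fingers": 1,"x": -0.0003,"y": -0.0015,"z": 0.0021,"spin": 0},
])

```text
t: 10.45
tool_pos: [540.6, -99.8, 168.5]
ee_rot: [[1.0, -0.008, 0.02], [-0.008, -1.0, -0.018], [0.02, 0.018, -1.0]]
ft_force: [-4.4, -2.7, 14.2]
finger_gap: 0.001
```

>>> jog_arm([
  {"fingers": 1,"x": -0.0003,"y": -0.0015,"z": 0.0021,"spin": 0},
])

```text
t: 10.58
tool_pos: [540.6, -99.8, 168.7]
ee_rot: [[1.0, -0.007, 0.021], [-0.006, -1.0, -0.022], [0.021, 0.021, -1.0]]
ft_force: [-4.6, -2.8, 13.0]
finger_gap: -0.002
```

>>> jog_arm([
  {"fingers": 1,"x": -0.0005,"y": -0.0025,"z": 0.0026,"spin": 0},
])

```text
t: 10.7
tool_pos: [540.7, -99.6, 168.5]
ee_rot: [[1.0, -0.005, 0.023], [-0.004, -1.0, -0.027], [0.023, 0.027, -0.999]]
ft_force: [-5.5, -6.1, 13.8]
finger_gap: -0.001
```

>>> jog_arm([
  {"fingers": 1,"x": -0.0005,"y": -0.0025,"z": 0.0026,"spin": 0},
])

```text
t: 10.82
tool_pos: [540.7, -99.6, 168.4]
ee_rot: [[1.0, -0.003, 0.025], [-0.003, -0.999, -0.032], [0.025, 0.032, -0.999]]
ft_force: [-5.5, -5.3, 15.6]
finger_gap: 0.0
```

>>> jog_arm([
  {"fingers": 1,"x": -0.001,"y": -0.004,"z": 0.0026,"spin": 0},
])

```text
t: 10.95
tool_pos: [541.0, -99.1, 168.5]
ee_rot: [[1.0, -0.001, 0.029], [-0.0, -0.999, -0.04], [0.029, 0.039, -0.999]]
ft_force: [-4.3, -7.8, 13.3]
finger_gap: 0.007
```

>>> jog_arm([
  {"fingers": 1,"x": -0.001,"y": -0.004,"z": 0.0026,"spin": 0},
])

```text
t: 11.08
tool_pos: [541.3, -98.5, 168.6]
ee_rot: [[0.999, 0.0, 0.033], [0.002, -0.999, -0.047], [0.033, 0.047, -0.998]]
ft_force: [-4.8, -7.3, 13.7]
finger_gap: -0.003
```

>>> jog_arm([
  {"fingers": 1,"x": -0.001,"y": -0.006,"z": 0.003,"spin": 0},
])

```text
t: 11.2
tool_pos: [542.3, -96.6, 168.5]
ee_rot: [[0.999, 0.002, 0.038], [0.004, -0.998, -0.055], [0.038, 0.055, -0.998]]
ft_force: [-5.1, -9.7, 15.4]
finger_gap: -0.0
```

>>> jog_arm([
  {"fingers": 1,"x": -0.001,"y": -0.006,"z": 0.003,"spin": 0},
])

```text
t: 11.32
tool_pos: [543.1, -95.3, 168.4]
ee_rot: [[0.999, 0.005, 0.043], [0.007, -0.998, -0.065], [0.042, 0.065, -0.997]]
ft_force: [-5.4, -10.4, 15.8]
finger_gap: 0.004
```

>>> jog_arm([
  {"fingers": 1,"x": -0.002,"y": -0.007,"z": 0.0026,"spin": 0},
])

```text
t: 11.45
tool_pos: [543.7, -93.2, 168.7]
ee_rot: [[0.999, 0.007, 0.049], [0.01, -0.997, -0.075], [0.049, 0.075, -0.996]]
ft_force: [-3.3, -11.1, 13.9]
finger_gap: 0.001
```

>>> jog_arm([
  {"fingers": 1,"x": -0.002,"y": -0.007,"z": 0.0026,"spin": 0},
])

```text
t: 11.58
tool_pos: [544.3, -91.0, 168.9]
ee_rot: [[0.998, 0.008, 0.056], [0.013, -0.996, -0.084], [0.055, 0.085, -0.995]]
ft_force: [-4.0, -11.0, 12.9]
finger_gap: 0.002
```

>>> jog_arm([
  {"fingers": 1,"x": -0.002,"y": -0.007,"z": 0.0032,"spin": 0},
])

```text
t: 11.7
tool_pos: [545.1, -88.9, 168.6]
ee_rot: [[0.998, 0.01, 0.063], [0.016, -0.995, -0.093], [0.062, 0.094, -0.994]]
ft_force: [-3.2, -10.1, 16.0]
finger_gap: 0.003
```

>>> jog_arm([
  {"fingers": 1,"x": -0.002,"y": -0.007,"z": 0.0032,"spin": 0},
])

```text
t: 11.82
tool_pos: [545.9, -86.6, 168.4]
ee_rot: [[0.997, 0.012, 0.07], [0.019, -0.995, -0.103], [0.068, 0.104, -0.992]]
ft_force: [-3.8, -8.2, 17.7]
finger_gap: -0.002
```

>>> jog_arm([
  {"fingers": 1,"x": -0.002,"y": -0.006,"z": 0.0024,"spin": 0},
])

```text
t: 11.95
tool_pos: [546.2, -85.7, 168.6]
ee_rot: [[0.997, 0.014, 0.076], [0.023, -0.993, -0.113], [0.074, 0.114, -0.991]]
ft_force: [-5.4, -15.5, 10.8]
finger_gap: -0.002
```

>>> jog_arm([
  {"fingers": 1,"x": -0.002,"y": -0.005,"z": 0.0024,"spin": 0},
])

```text
t: 12.08
tool_pos: [546.2, -85.8, 168.7]
ee_rot: [[0.997, 0.017, 0.081], [0.026, -0.992, -0.122], [0.078, 0.124, -0.989]]
ft_force: [-4.2, -13.3, 13.2]
finger_gap: -0.002
```

>>> jog_arm([
  {"fingers": 1,"x": 0,"y": 0.0015,"z": -0.001,"spin": 0},
  {"fingers": 1,"x": 0,"y": 0.003,"z": -0.004,"spin": 0},
  {"fingers": 1,"x": 0,"y": 0.003,"z": -0.01,"spin": 0},
])

```text
t: 12.45
tool_pos: [545.0, -92.3, 185.7]
ee_rot: [[0.997, 0.016, 0.081], [0.026, -0.992, -0.122], [0.079, 0.124, -0.989]]
ft_force: [0.7, -0.2, 0.7]
finger_gap: -0.001
```

>>> jog_arm([
  {"fingers": 1,"x": 0,"y": 0.004,"z": -0.02,"spin": 0},
  {"fingers": 1,"x": 0,"y": 0.006,"z": -0.04,"spin": 0},
  {"fingers": 1,"x": 0,"y": 0.006,"z": -0.05,"spin": 0},
  {"fingers": 1,"x": -0.02,"y": 0.05,"z": -0.02,"spin": 0},
  {"fingers": 1,"x": -0.02,"y": 0.058,"z": 0,"spin": 0},
  {"fingers": 1,"x": -0.02,"y": 0.058,"z": 0,"spin": 0},
  {"fingers": 1,"x": -0.02,"y": 0.058,"z": 0,"spin": 0},
  {"fingers": 1,"x": -0.02,"y": 0.058,"z": 0,"spin": 0},
  {"fingers": 1,"x": 0,"y": 0,"z": 0,"spin": 0},
])

```text
t: 13.58
tool_pos: [439.0, -381.2, 352.1]
ee_rot: [[0.996, 0.023, 0.086], [0.034, -0.992, -0.125], [0.082, 0.127, -0.988]]
ft_force: [0.2, -0.4, 0.9]
finger_gap: -0.001
```

```bash
python3 - <<'E'
from h import *
rep()
for n,(x,y) in (("scene",(195,165)),("top",(285,150))):
    p=get_image(n); cv2.imwrite(f"pics/{n}3c.png",cv2.resize(p["image"][y:y+80,x:x+80,::-1],None,fx=5,fy=5,interpolation=cv2.INTER_CUBIC))
    for th in ("tab","head_top"):
        for d in tip_of(p,th): 
            if d['location'][0]>500 and d['location'][1]<0: print(n,th,round(d['p'],2),np.round(d['location'],1))
    for d in spot_in(p,"ram"):
            if d['location'][0]>500 and d['location'][1]<0: print(n,'ram',round(d['p'],2),np.round(d['location'],1))
a=np.hstack([cv2.imread("pics/scene3c.png"),cv2.imread("pics/top3c.png")]); cv2.imwrite("pics/both3.png",cv2.convertScaleAbs(a,alpha=1.4))
E
```

```text
t 13.57 pos [ 439.  -381.2  352.1] F [ 0.23 -0.39  0.87] yaw x 0.0337 z [ 0.086 -0.125 -0.988] gap -0.0 q [-0.9   0.29  1.49 -0.01  1.21  0.64]
scene tab 0.71 [543.8 -71.6 192.9]
scene head_top 0.66 [ 539.9 -108.5  153.9]
scene ram 0.57 [ 545.8 -103.4  169.4]
top tab 0.7 [542.9 -69.6 196.6]
top head_top 0.76 [ 542.4 -104.7  148.6]
top ram 0.69 [546.2 -93.6 147.5]
top ram 0.62 [ 542.2 -110.1  169.1]
```

View pics/both3.png

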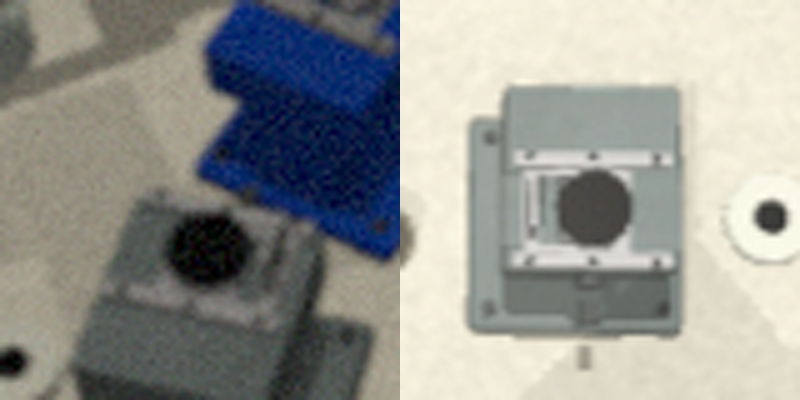

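The tool is clear. In the scene half the cap at (210,250) sits low, about 13 mm lower than before by the network. In the top half the tab strip at (532,205) is well away from the cap at (594,207). The tab reads about 11–12 mm across. I'll check the stop with a light push on the tab alone, without touching the cap.

>>> jog_arm([
  {"fingers": 1,"x": 0.017,"y": -0.05,"z": 0,"spin": 0},
  {"fingers": 1,"x": 0.017,"y": -0.05,"z": 0,"spin": 0},
  {"fingers": 1,"x": 0.017,"y": -0.05,"z": 0,"spin": 0},
  {"fingers": 1,"x": 0.017,"y": -0.05,"z": 0,"spin": 0},
  {"fingers": 1,"x": 0.017,"y": -0.05,"z": 0,"spin": 0},
  {"fingers": 1,"x": 0.012,"y": -0.035,"z": 0.02,"spin": 0},
  {"fingers": 1,"x": 0,"y": 0,"z": 0.04,"spin": 0},
  {"fingers": 1,"x": 0,"y": 0,"z": 0.02,"spin": 0},
  {"fingers": 1,"x": 0,"y": 0,"z": 0,"spin": 0},
])

```text
t: 15.1
tool_pos: [541.1, -82.0, 244.1]
ee_rot: [[0.995, 0.044, 0.095], [0.055, -0.991, -0.123], [0.089, 0.127, -0.988]]
ft_force: [-0.3, 0.0, 0.7]
finger_gap: 0.001
```

>>> jog_arm([
  {"fingers": 1,"x": -0.003,"y": 0.003,"z": 0.02,"spin": 0},
  {"fingers": 1,"x": -0.002,"y": 0.002,"z": 0.02,"spin": 0},
  {"fingers": 1,"x": 0,"y": 0,"z": 0,"spin": 0},
])

```text
t: 15.48
tool_pos: [542.2, -91.5, 207.4]
ee_rot: [[0.994, 0.045, 0.101], [0.058, -0.991, -0.124], [0.094, 0.13, -0.987]]
ft_force: [-0.6, 0.5, 0.2]
finger_gap: 0.001
```

>>> jog_arm([
  {"fingers": 1,"x": -0.002,"y": 0.001,"z": 0.014,"spin": 0},
  {"fingers": 1,"x": -0.001,"y": 0,"z": 0.008,"spin": 0},
  {"fingers": 1,"x": 0,"y": 0,"z": 0,"spin": 0},
])

```text
t: 15.85
tool_pos: [543.0, -95.7, 187.0]
ee_rot: [[0.993, 0.045, 0.105], [0.059, -0.99, -0.126], [0.099, 0.131, -0.986]]
ft_force: [-0.0, -0.1, -0.5]
finger_gap: -0.003
```

>>> jog_arm([
  {"fingers": 1,"x": 0,"y": -0.003,"z": 0.003,"spin": 0},
  {"fingers": 1,"x": 0,"y": -0.002,"z": 0.002,"spin": 0},
  {"fingers": 1,"x": 0,"y": -0.001,"z": 0,"spin": 0},
])

```text
t: 16.23
tool_pos: [543.7, -90.1, 181.5]
ee_rot: [[0.993, 0.045, 0.107], [0.059, -0.99, -0.126], [0.1, 0.132, -0.986]]
ft_force: [0.3, 0.8, -0.6]
finger_gap: 0.003
```

>>> jog_arm([
  {"fingers": 1,"x": 0,"y": -0.001,"z": 0,"spin": 0},
  {"fingers": 1,"x": 0,"y": -0.001,"z": 0,"spin": 0},
])

```text
t: 16.48
tool_pos: [543.8, -87.9, 181.4]
ee_rot: [[0.993, 0.045, 0.107], [0.059, -0.99, -0.126], [0.1, 0.132, -0.986]]
ft_force: [0.4, -0.2, -0.0]
finger_gap: -0.003
```

>>> jog_arm([
  {"fingers": 1,"x": 0,"y": -0.001,"z": 0,"spin": 0},
  {"fingers": 1,"x": 0,"y": -0.001,"z": 0,"spin": 0},
])

```text
t: 16.73
tool_pos: [543.8, -85.8, 181.3]
ee_rot: [[0.993, 0.045, 0.107], [0.059, -0.99, -0.126], [0.101, 0.132, -0.986]]
ft_force: [0.7, -0.6, 0.1]
finger_gap: -0.003
```

>>> jog_arm([
  {"fingers": 1,"x": 0,"y": -0.001,"z": 0,"spin": 0},
])

```text
t: 16.85
tool_pos: [543.7, -84.8, 181.1]
ee_rot: [[0.993, 0.045, 0.107], [0.059, -0.99, -0.127], [0.101, 0.132, -0.986]]
ft_force: [-0.6, -0.5, 0.4]
finger_gap: 0.002
```

>>> jog_arm([
  {"fingers": 1,"x": 0,"y": -0.001,"z": 0,"spin": 0},
])

```text
t: 16.98
tool_pos: [543.8, -84.5, 181.1]
ee_rot: [[0.993, 0.046, 0.108], [0.06, -0.99, -0.128], [0.101, 0.134, -0.986]]
ft_force: [-1.1, -4.9, -0.9]
finger_gap: -0.0
```

>>> jog_arm([
  {"fingers": 1,"x": 0,"y": -0.001,"z": 0,"spin": 0},
])

```text
t: 17.1
tool_pos: [543.8, -84.4, 181.1]
ee_rot: [[0.993, 0.046, 0.108], [0.06, -0.99, -0.13], [0.1, 0.135, -0.986]]
ft_force: [0.0, -5.4, 0.3]
finger_gap: -0.002
```

The tab does not yield at 5.4 N, well over its 2 N friction, so the keeper is at its end stop. Retracting.

>>> jog_arm([
  {"fingers": 1,"x": 0,"y": 0.004,"z": 0,"spin": 0},
  {"fingers": 1,"x": 0,"y": 0.004,"z": -0.01,"spin": 0},
  {"fingers": 1,"x": 0,"y": 0.006,"z": -0.03,"spin": 0},
  {"fingers": 1,"x": 0,"y": 0.006,"z": -0.05,"spin": 0},
  {"fingers": 1,"x": 0,"y": 0.006,"z": -0.05,"spin": 0},
  {"fingers": 1,"x": -0.02,"y": 0.055,"z": 0,"spin": 0},
  {"fingers": 1,"x": -0.02,"y": 0.055,"z": 0,"spin": 0},
  {"fingers": 1,"x": -0.02,"y": 0.055,"z": 0,"spin": 0},
  {"fingers": 1,"x": -0.02,"y": 0.055,"z": 0,"spin": 0},
  {"fingers": 1,"x": -0.02,"y": 0.05,"z": 0,"spin": 0},
  {"fingers": 1,"x": 0,"y": 0,"z": 0,"spin": 0},
])

```text
t: 18.48
tool_pos: [442.5, -370.4, 360.9]
ee_rot: [[0.992, 0.05, 0.12], [0.065, -0.99, -0.128], [0.112, 0.135, -0.985]]
ft_force: [0.3, 0.6, -0.2]
finger_gap: 0.001
```

```bash
python3 - <<'E'
from h import *
rep()
p=get_image("top")
cv2.imwrite("pics/top4.png",cv2.resize(p["image"][140:310,150:430,::-1],None,fx=2.8,fy=2.8,interpolation=3))
for n,q in (("top",p),("scene",get_image("scene"))):
    print(n,[(th,round(d['p'],2),np.round(d['location'],1).tolist()) for f,th in ((tip_of,"tab"),(spot_in,"ram"),(tip_of,"cone"),(tip_of,"reel_c")) for d in f(q,th)[:3] if d['location'][0]>500 and d['location'][1]<50])
E
```

```text
t 18.48 pos [ 442.5 -370.4  360.9] F [ 0.25  0.58 -0.17] yaw x 0.0656 z [ 0.12  -0.128 -0.985] gap 0.0 q [-0.9   0.26  1.51  0.02  1.2   0.61]
top [('tab', 0.41, [541.6, -70.7, 197.6]), ('ram', 0.74, [543.5, -110.3, 169.7]), ('cone', 0.55, [547.4, 33.6, -0.0]), ('reel_c', 0.83, [525.6, -422.3, -0.5]), ('reel_c', 0.71, [555.6, -241.9, -1.1])]
scene [('tab', 0.43, [544.9, -71.0, 192.1]), ('ram', 0.79, [546.1, -104.9, 168.6]), ('cone', 0.72, [548.1, 31.9, 0.5]), ('reel_c', 0.64, [557.4, -241.7, -1.0])]
```

View pics/top4.png

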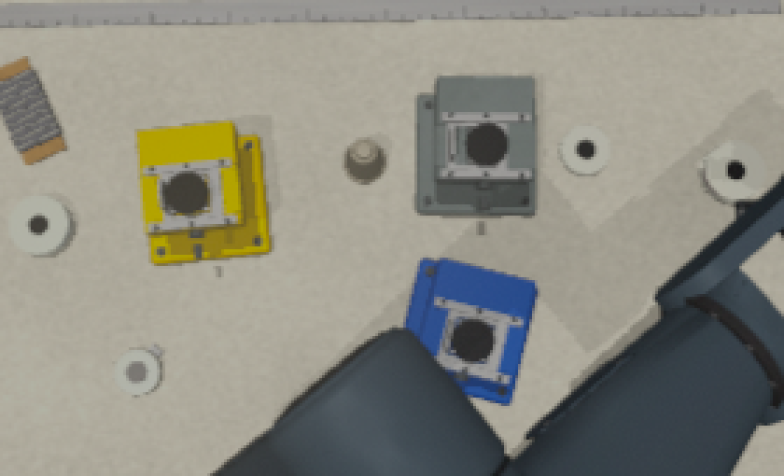

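The picture shows the cone at (365,160), reel_c at (585,150) and the other reel, the card and the tape all where they were. The grey press's cap is down at (487,145) with the tab strip at (453,145), and the arm is clear.

```bash
python3 -c "
from bench import *
print(sign_off())"
```

```text
the job is handed in; nothing more can be done
None
```

The button in the grey press is clamped and the keeper is fully across, trapping the ram. I handed the job in at about 18.6 s with the arm clear and touching nothing.

**What I did**
- I pushed the tab back to its stop, which took about 7 mm. It then held still at 8.5 N.
- I found the cap top by touch, about 32 mm above the head, and pressed it down about 14 mm until the dies closed and the resistance turned stiff.
- Holding it down, I pushed the tab across to its stop, then lifted off. The downward force was mostly 13 to 17 N, with a range of about 11 to 18 N.
- The highest total force I read on the press was about 20 N, at the end of a step. I did not see the force between readings.

**Last checks**
- A second light push on the tab alone did not move it at 5.4 N, against 2 N friction, so the keeper is at its end stop.
- After release the cap stayed down. The networks put it at z of about 169 mm, against about 182 mm before.
- The cone, reel_c, the card, the tape and the other reels look unmoved in the pictures. The arm partly hid the jar, so I could not check it in the last one, but no move came near it.

**What disagreed**
- The networks read the tab at 37 to 38 mm from the axis, where fully across is 39 mm. That is within their error, so I relied on the touch check.
- The networks' first position for the press was about 2 mm off in y, which I corrected from the picture.
- The tool tilted to about 7° during the slide, because orientation drifts under load. It did no harm.

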